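# Reset the tripped breaker and restart the amplifier

## Task

One of the four white-capped breakers on the opened amplifier's board has tripped and stands up higher than the rest: with the fingertips, gently push its cap fully home, and only then press the wide rectangular restart key right down and let it come up again. Do not touch the other three breakers or the two round buttons beside the key, and leave the loose things lying around where they are, without lifting or shifting them.

Things in the scene. Friction and masses are not known exactly. Their poses are not given: they have to be found in the camera images.
- amplifier: Opened amplifier, fixed: grey tray 230 (x) by 310 (y) mm, walls 50 mm high, black front panel 56 mm high on its -x side. Origin: centre of its underside, on the bench; z up. Its green board, 20 mm up, carries four breakers in a row along y (45 mm apart, at x about +20 mm) and three keys in a row along y (50 mm apart, at x about -50 mm). Other parts on it are at most 50 mm above the bench.
- breaker_tripped: The tripped push-to-reset breaker: black housing 26 x 26 x 28 mm on the board, with a round white cap, 18 mm in diameter, that stands 10 to 12 mm higher than the three others. Its place in the row of four varies. Origin: centre of the housing's underside, 20 mm above the bench; axes as the amplifier's.
- plunger_top (a point): Centre of the top of the tripped breaker's cap; it moves with the cap. About 64 to 66 mm above the bench at the start, 54 mm when fully home.
- plunger (a joint): How far the tripped breaker's cap is pushed in, in m: 0 to 0.002 at the start, 0.012 fully home (a firm stop, level with the other three caps). It moves straight down against about 4 N of friction and stays where it is left.
- restart_unit: Housing of the restart key: black, 26 x 38 x 28 mm, on the board; it carries a wide rectangular bare-metal key, the only one of the three keys that is not round. Its place in the row of three varies. Origin: centre of its underside, 20 mm above the bench; axes as the amplifier's.
- restart_key_top (a point): Centre of the top of the wide restart key (16 mm in x by 32 mm in y); 58 mm above the bench when up, 52 mm when fully down; it moves with the key.
- restart_key (a joint): How far the restart key is pressed, in m: 0 up, 0.006 fully down (a firm stop). A spring, 2 N at the top and 5 N fully down, lifts it again.
- breaker_a: A breaker that is not tripped, to be left alone: same 26 x 26 x 28 mm housing and 18 mm white cap, which is fully in, its top 54 mm above the bench, and does not move. Origin: centre of the housing's underside, 20 mm above the bench.
- breaker_b: A breaker that is not tripped, to be left alone: same 26 x 26 x 28 mm housing and 18 mm white cap, which is fully in, its top 54 mm above the bench, and does not move. Origin: centre of the housing's underside, 20 mm above the bench.
- breaker_c: A breaker that is not tripped, to be left alone: same 26 x 26 x 28 mm housing and 18 mm white cap, which is fully in, its top 54 mm above the bench, and does not move. Origin: centre of the housing's underside, 20 mm above the bench.
- button_a: A round bare-metal button, 16 mm diameter, on a black housing 26 x 38 x 28 mm, to be left alone; its top is 58 mm above the bench. Origin: centre of the housing's underside, 20 mm above the bench.
- button_b: A round bare-metal button, 16 mm diameter, on a black housing 26 x 38 x 28 mm, to be left alone; its top is 58 mm above the bench. Origin: centre of the housing's underside, 20 mm above the bench.
- capacitor: Loose black capacitor can standing on the board behind the breakers, 18 mm diameter, 30 mm tall. Origin: centre of its underside.
- multimeter: Loose orange multimeter lying to the left of the amplifier, 170 x 85 x 44 mm, long side along x. Origin: centre of its underside.
- screwdriver: Loose screwdriver lying to the right of the amplifier along its own x, handle to -x. Origin: underside, near its middle.
- flux_bottle: Loose small bottle standing to the right of the amplifier, 32 mm diameter, 75 mm tall. Origin: centre of its underside.

How it is judged:
By the outcome, as a careful person would: the job done as asked, in the order asked, and still so for the second after the job is handed in, with the robot touching nothing.
It also fails if it takes over 35 s, if anything falls off the work surface, if the arm or the gripper's body presses on something with over 40 N, if the wrist force passes 120 N, or if a joint passes its speed limit or range.

## Robot

A 6-joint arm with a two-finger parallel gripper is mounted at the origin on the work surface. World frame = base frame: x ahead of the robot, y to its left, z up, the work surface at z = 0. Lengths are in m, angles in degrees, forces in N, time in s.
With the tool pointing down it reaches from about 0.375 to 0.975 m from the base axis. Payload 3.8 kg.
Tool frame: the origin (TCP) lies between the finger pads; the fingertips stand 11 mm ahead of it and the grasp point (between the pads) lies 8 mm behind it; z points along the fingers, y is the direction in which the jaws open and shut (so a half turn about z gives the same grasp; the last joint's range is limited). The gripper opens to 85 mm and grips with 20 to 120 N. Pads are 22 mm wide; open, the fingers measure 114 mm over their backs; the gripper's body (76 mm by 85 mm) begins 54 mm behind the grasp point. The pads swing forward as they close: fully open they stand 13 mm farther back than shut.
Start: joints at [-2.114, 15.12, 91.902, -0, 72.978, -2.114], TCP at [0.675, -0, 0.242] pointing down, gripper open.
Joint ranges: [-150.88, 150.88], [-54.13, 125.18], [17.81, 147.31], [-75.09, 255.09], [0, 152.58], [-146.25, 146.25]. Speed limits (degrees/s): [147.25, 147.25, 180, 180, 180, 180].

## Interface

Orientations are given as [roll, pitch, yaw] about the fixed x, y, z axes, in that order (R = Rz(yaw) Ry(pitch) Rx(roll)).
In Python, from rig import * gives the robot as it stands. The module is installed in compiled form; this text tells all that it offers.
- The arm moves only by the shell command python3 -m pendant 'ROWS' [OPENING] [FORCE]. ROWS is JSON, a list of rows, each an object with "offset": the shift along the tool's x, y, z scaled (see below), a list of three; "twist": the turn about the tool's z scaled (see below). In form: [{"offset": [dx, dy, dz], "twist": twist}, ...]. A call has 1 to 8 rows; each row shifts and turns the commanded pose from where the row before left it, along the tool's axes as they then stand; what a row does not reach is not made up. The controller multiplies each number of a shift by 0.4 m and each number of a turn by 2 pi rad. A row lasts 1/8 s, in which the tool goes at most 62.5 mm and 10.7 degrees, less where a joint would pass 70% of its speed; a pose out of reach is approached as far as the arm can. A call with a number of a shift or a turn outside -1 to 1 is refused whole. A call with a gripper value outside its range is refused whole. OPENING is the closure, from 0 (fully open) to 1 (shut), set as the call begins (- or left out, the last holds). The fingers move at their own pace and stop on an object; FORCE is the grip in N (left out, the last holds). Time passes only in rows, so rows that do not move let the fingers close. It gives the time, the measured TCP pose, the force and the opening at its end, in the units of the state.
- sense(): the state, without advancing time (a new reading comes with each control period).
- capture(name): name is "scene" or "side" or "wrist"; returns the picture (420x560x3 uint8, blue, green, red); there is no depth.
- calibration(name): a dict with "fx", "fy", "cx", "cy" (pixels), "distortion" ([k1, k2, p1, p2, k3] as OpenCV has them; the pictures are not rectified), "position" and "orientation" of the camera in the world. Camera axes: x right, y down, z forward; pixel columns grow to the right and rows downward; lengths in m; the calibration is good to about 2 mm. A picture is of the moment at which its call begins: read the wrist's pose just before it. calibration takes no time and is no camera call; for the wrist camera it gives the pose at the moment of the call.
- close_job(): hands the job in, once; it reports no verdict.
The state is a dict: "clock": time; "q": joint angles; "qvel": joint speeds; "joint_torque": joint torques, N m; "tcp_pos": TCP position; "orientation": TCP orientation; "ft_force": force on the tool from outside, world axes, zero at the start; "torque": the same for the moment, N m; "width": finger opening in m.
Only numpy, scipy, OpenCV 4.12 (cv2) and the standard library are available. Lean on these libraries where they do the work, as an engineer would, in place of code of your own. Each camera call takes 0.05 s, during which the arm holds its last target. There are 200 camera calls.

## Working session

There is one attempt and no reset: what is moved stays moved. The work goes in short steps, Python scripts to look and compute and a shell command to move; the robot and the scene stay as the last step left them, time stands still between calls to the robot, and variables do not carry over. Pictures are saved under pics/ and viewed, about 8 in all and at most 12, crops included, and the job is handed in when it is done.

```bash
mkdir -p pics
python3 - <<'E'
from rig import *
import cv2
s=sense();print(s)
for n in("scene","wrist"):
    cv2.imwrite(f"pics/{n}0.png",capture(n))
for n in("scene","side","wrist"):print(n,calibration(n))
E
```

```text
{'clock': 0.0, 'q': array([-2.11241318e+00,  1.51708631e+01,  9.19823702e+01, -1.54268524e-03,
        7.29780019e+01, -2.11287543e+00]), 'qvel': array([ 4.76874277e-05,  5.31031130e-02,  2.22138843e-03,  2.08051387e-02,
       -1.08697012e-01, -2.01892709e-02]), 'joint_torque': array([ 6.10465631e-04, -5.15121067e+01, -3.67308676e+01, -4.07824507e-05,
        1.31324201e-02,  1.46811578e-05]), 'tcp_pos': array([6.74280158e-01, 3.72464257e-05, 2.40931444e-01]), 'orientation': array([-1.79868800e+02, -3.36534965e-03,  9.00009117e+01]), 'ft_force': array([ 0.31373179, -0.16197223,  0.1911614 ]), 'torque': array([-0.00872162, -0.01027645,  0.05020307]), 'width': 0.08540743415197424}
scene {'fx': 479.5873364797234, 'fy': 479.5873364797234, 'cx': 278.8748272676725, 'cy': 206.82925438693186, 'distortion': array([-0.11076855,  0.        ,  0.        ,  0.        ,  0.        ]), 'position': array([1.19871618, 0.27894406, 0.78907352]), 'orientation': array([-138.04744497,    0.8882054 ,  110.82445861])}
side {'fx': 453.5539821913885, 'fy': 453.5539821913885, 'cx': 283.9432070600838, 'cy': 210.82009301188077, 'distortion': array([-0.14319244,  0.        ,  0.        ,  0.        ,  0.        ]), 'position': array([0.38460988, 0.60668886, 0.84904887]), 'orientation': array([-141.08061334,   -0.68035267, -160.17627518])}
wrist {'fx': 290.5407556954875, 'fy': 290.5407556954875, 'cx': 284.5610883569001, 'cy': 215.47788187278485, 'distortion': array([-0.02107338,  0.        ,  0.        ,  0.        ,  0.        ]), 'position': array([0.67410528, 0.07885481, 0.37219657]), 'orientation': array([ 1.62080739e+02,  1.22707673e-01, -1.52518399e-02])}
```

View pics/scene0.png

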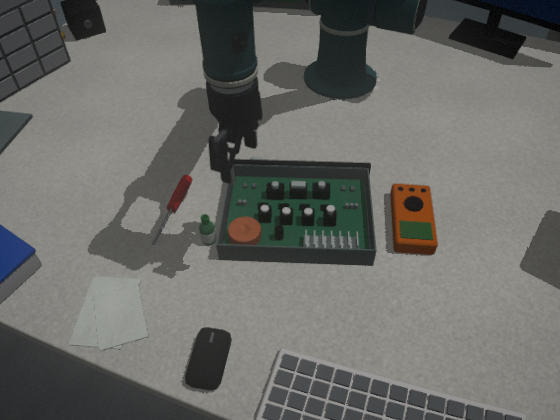

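View pics/wrist0.png

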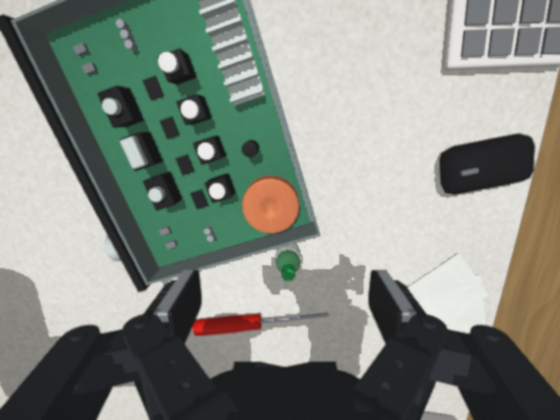

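The wrist view shows the wide key in the middle at (138,150) and the round buttons at (112,105) and (157,193). The breaker caps are at (172,63), (190,109), (206,151) and (218,189). I'll triangulate the caps to find the tripped one.

```bash
cat > h.py <<'E'
from rig import *
import cv2,numpy as np
from scipy.spatial.transform import Rotation as R
def ray(c,uv):
    K=np.array([[c['fx'],0,c['cx']],[0,c['fy'],c['cy']],[0,0,1]])
    p=cv2.undistortPoints(np.array(uv,float).reshape(-1,1,2),K,np.array(c['distortion'])).reshape(-1,2)
    d=np.c_[p,np.ones(len(p))]@R.from_euler('xyz',c['orientation'],degrees=True).as_matrix().T
    return np.array(c['position']),d
def onz(c,uv,z):
    o,d=ray(c,uv);return o+d*((z-o[2])/d[:,2])[:,None]
def tri(c1,u1,c2,u2):
    a,d=ray(c1,u1);b,e=ray(c2,u2);out=[]
    for x,y in zip(d,e):
        s,_,_,_=np.linalg.lstsq(np.c_[x,-y],b-a,rcond=None);p,q=a+s[0]*x,b+s[1]*y
        out.append([*(p+q)/2,np.linalg.norm(p-q)])
    return np.array(out)
def blobs(im,thr,box,amin=15):
    x0,y0,x1,y1=box
    hsv=cv2.cvtColor(im,cv2.COLOR_BGR2HSV)
    m=((hsv[...,2]>thr)&(hsv[...,1]<60)).astype('uint8')
    k=np.zeros_like(m);k[y0:y1,x0:x1]=1
    n,_,st,ce=cv2.connectedComponentsWithStats(m*k)
    return [(ce[i].round(1).tolist(),st[i].tolist()) for i in range(1,n) if st[i,4]>=amin]
E
python3 - <<'E'
from h import *
np.set_printoptions(precision=4,suppress=True)
w=cv2.imread('pics/wrist0.png');s=cv2.imread('pics/scene0.png')
for b in blobs(w,225,(95,40,240,215)):print('w',b)
for b in blobs(s,200,(255,170,345,228),8):print('s',b)
v=np.vstack([cv2.resize(s[165:245,215:375],None,fx=4,fy=4,interpolation=2),np.zeros((4,640,3),'uint8'),cv2.resize(capture('side')[:,:],(336,252)).repeat(1,0) if 0 else np.zeros((1,640,3),'uint8')])
cv2.imwrite('pics/scrop.png',v)
cv2.imwrite('pics/side0.png',capture('side'))
E
```

```text
w ([166.9, 61.3], [160, 53, 15, 17, 205])
w ([188.8, 108.7], [182, 102, 14, 15, 169])
w ([205.2, 150.6], [199, 144, 14, 14, 152])
w ([216.5, 190.8], [211, 185, 12, 13, 130])
```

View pics/scrop.png

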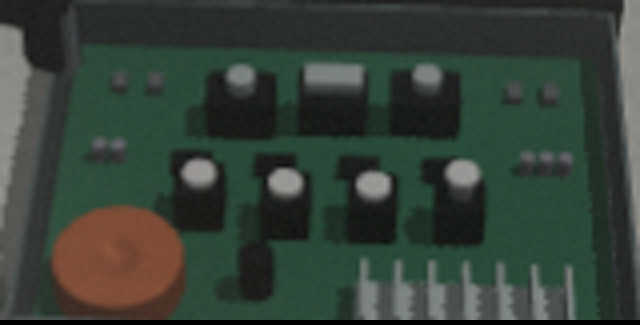

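View pics/side0.png

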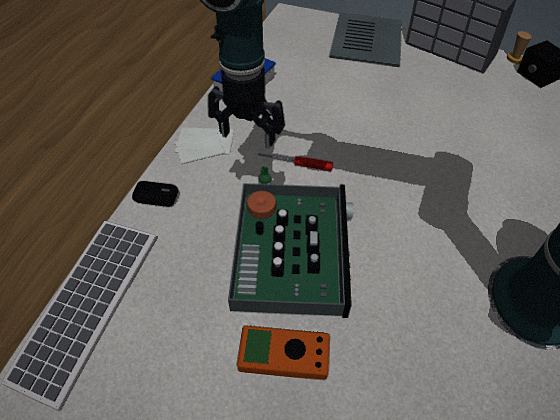

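The scene crop shows the tripped cap at the right end of the row, crop (462,173). It is long and visibly raised, and it matches wrist (167,61). The key is in the middle, at crop (334,77). The side view agrees, with the bottom breaker nearest the multimeter.

Run:
```python
from h import *
np.set_printoptions(precision=4,suppress=True)
cw=calibration('wrist');cs=calibration('scene')
f=lambda p:[215+(p[0]+.5)/4-.5,165+(p[1]+.5)/4-.5]
W=[[166.9,61.3],[188.8,108.7],[205.2,150.6],[216.5,190.8],[132,151]]
S=[f(p) for p in[(462,173),(372,183),(285,182),(199,173),(334,77)]]
print(tri(cw,W,cs,S))
zs=[.065,.054,.054,.054,.058]
for c,P in((cw,W),(cs,S)):
    print(np.vstack([onz(c,[p],z) for p,z in zip(P,zs)]))
w=cv2.imread('pics/wrist0.png')
hsv=cv2.cvtColor(w,cv2.COLOR_BGR2HSV);print(hsv[150,120:160:3].tolist())
cv2.imwrite('pics/wcrop.png',cv2.resize(w[40:215,90:250],None,fx=3.4,fy=3.4,interpolation=2))
```

```text
[[0.5602 0.1351 0.0634 0.0005]
 [0.5746 0.0921 0.0545 0.0003]
 [0.5876 0.0494 0.0526 0.0005]
 [0.5966 0.0051 0.0522 0.0011]
 [0.5085 0.0489 0.0539 0.0006]]
[[0.5609 0.1346 0.065 ]
 [0.5745 0.092  0.054 ]
 [0.5881 0.0493 0.054 ]
 [0.5971 0.005  0.054 ]
 [0.5105 0.0496 0.058 ]]
[[0.5614 0.1355 0.065 ]
 [0.5741 0.0921 0.054 ]
 [0.5887 0.0501 0.054 ]
 [0.598  0.0063 0.054 ]
 [0.5125 0.0499 0.058 ]]
[[75, 122, 128], [74, 53, 155], [79, 13, 213], [80, 11, 217], [81, 12, 213], [83, 11, 215], [79, 13, 163], [75, 11, 89], [110, 17, 45], [120, 7, 35], [60, 11, 23], [45, 22, 23], [80, 32, 24], [75, 119, 105]]
```

View pics/wcrop.png

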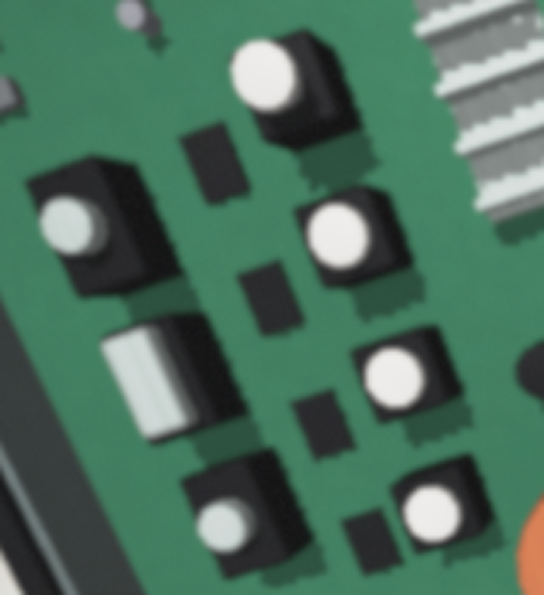

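Tripped cap is at about (0.561, 0.135), and the key at about (0.512, 0.050). Tool x is world +y and tool y is world +x. I'll move over the cap with the gripper shut and descend partway.

```bash
python3 -m pendant '[{"offset":[0.0845,-0.071,0],"twist":0},{"offset":[0.0845,-0.071,0],"twist":0},{"offset":[0.0845,-0.071,0],"twist":0},{"offset":[0.0845,-0.071,0],"twist":0},{"offset":[0,0,0.1],"twist":0},{"offset":[0,0,0.1],"twist":0},{"offset":[0,0,0.1],"twist":0},{"offset":[0,0,0],"twist":0}]' 1 20
python3 - <<'E'
from h import *
s=sense();print(s['tcp_pos'],s['orientation'],s['ft_force'],s['width'])
cv2.imwrite('pics/w1.png',capture('wrist'));print(calibration('wrist'))
a=capture('scene')[130:250,200:360];b=capture('side')[170:290,220:380]
cv2.imwrite('pics/ss1.png',np.hstack([cv2.resize(i,None,fx=2.5,fy=2.5,interpolation=2) for i in(a,b)]))
E
```

```text
clock: 1.15
tcp_pos: [0.5577, 0.1345, 0.1182]
orientation: [-179.5, 0.1, 90.0]
ft_force: [-0.1, -0.1, -0.7]
width: 0.0
[0.55766438 0.13454081 0.11816395] [-1.79491148e+02  1.00010728e-01  9.00080930e+01] [-0.12942726 -0.08301694 -0.72327315] 7.066213096380509e-06
{'fx': 290.5407556954875, 'fy': 290.5407556954875, 'cx': 284.5610883569001, 'cy': 215.47788187278485, 'distortion': array([-0.02107338,  0.        ,  0.        ,  0.        ,  0.        ]), 'position': array([0.55989347, 0.21386736, 0.25187008]), 'orientation': array([ 1.62030541e+02,  2.39721615e-01, -1.35457825e-02])}
```

View pics/w1.png

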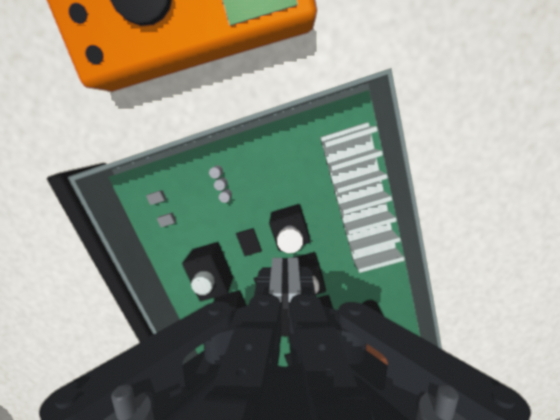

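View pics/ss1.png

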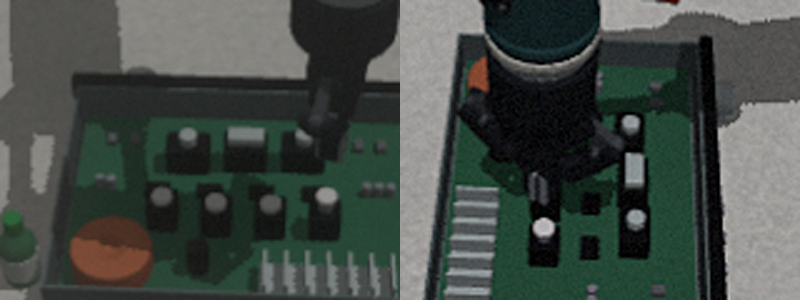

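The wrist view shows the tripped cap at (290,240), just ahead of the closed fingers at about (285,275). I'll refine its position from here.

Run:
```python
from h import *
np.set_printoptions(precision=4,suppress=True)
s=sense();print(s['tcp_pos'],s['orientation'],s['clock'])
c=calibration('wrist');im=capture('wrist')
print(c['position'],c['orientation'])
for b in blobs(im,200,(265,220,320,260)):print(b,onz(c,[b[0]],.065))
print(onz(c,[[202,285]],.058))
c=calibration('side');im=capture('side')
for b in blobs(im,170,(265,250,300,275),5):print('side',b,onz(c,[b[0]],.065))
c=calibration('scene');im=capture('scene')
for b in blobs(im,150,(322,200,340,216),5):print('scene',b,onz(c,[b[0]],.065))
```

```text
[0.5626 0.1354 0.124 ] [179.8658  -0.0286  89.9943] 1.3
[0.5618 0.2142 0.2551] [162.1027  -0.1287  -0.02  ]
([281.4, 238.7], [270, 228, 24, 22, 416]) [[0.56   0.1356 0.065 ]]
[[0.4983 0.094  0.058 ]]
side ([277.1, 260.4], [274, 257, 7, 7, 37]) [[0.5595 0.1354 0.065 ]]
```

```bash
python3 -m pendant '[{"offset":[0,-0.006,0.03],"twist":0},{"offset":[0,0,0.03],"twist":0},{"offset":[0,0,0.025],"twist":0},{"offset":[0,0,0.015],"twist":0},{"offset":[0,0,0],"twist":0},{"offset":[0,0,0],"twist":0},{"offset":[0,0,0],"twist":0}]'
```

```text
clock: 2.33
tcp_pos: [0.5594, 0.1353, 0.0828]
orientation: [179.9, -0.0, 90.0]
ft_force: [-0.5, 0.6, -0.5]
width: 0.0001
```

```bash
python3 -m pendant '[{"offset":[0,0,0.005],"twist":0},{"offset":[0,0,0.005],"twist":0},{"offset":[0,0,0.005],"twist":0},{"offset":[0,0,0.005],"twist":0},{"offset":[0,0,0.005],"twist":0},{"offset":[0,0,0.005],"twist":0},{"offset":[0,0,0],"twist":0}]'
```

```text
clock: 3.2
tcp_pos: [0.559, 0.1352, 0.0702]
orientation: [-180.0, 0.0, 90.0]
ft_force: [-0.2, 0.1, 3.3]
width: 0.0
```

```bash
python3 -m pendant '[{"offset":[0,0,0.003],"twist":0},{"offset":[0,0,0.003],"twist":0},{"offset":[0,0,0.003],"twist":0},{"offset":[0,0,0.003],"twist":0},{"offset":[0,0,0],"twist":0}]'
```

```text
clock: 3.82
tcp_pos: [0.5589, 0.1352, 0.0652]
orientation: [-180.0, 0.0, 90.0]
ft_force: [-1.3, -0.2, 2.5]
width: 0.0002
```

Contact shows about 4 N of friction. I'll push on until the firm stop registers in the force.

```bash
python3 -m pendant '[{"offset":[0,0,0.0015],"twist":0},{"offset":[0,0,0.0015],"twist":0},{"offset":[0,0,0],"twist":0}]'
```

```text
clock: 4.2
tcp_pos: [0.5591, 0.1352, 0.065]
orientation: [180.0, 0.0, 90.0]
ft_force: [-2.8, -1.0, 7.5]
width: -0.0001
```

```bash
python3 -m pendant '[{"offset":[0,0,0.0015],"twist":0},{"offset":[0,0,0.001],"twist":0},{"offset":[0,0,0],"twist":0},{"offset":[0,0,0],"twist":0}]'
```

```text
clock: 4.7
tcp_pos: [0.5592, 0.1353, 0.065]
orientation: [180.0, -0.0, 90.0]
ft_force: [-5.0, -1.0, 13.7]
width: 0.0002
```

The position holds at z = 0.065 while the force rises to 14 N, so the cap is at its stop. I'll retract straight up, move toward the key while staying clear of it, and check.

```bash
python3 -m pendant '[{"offset":[0,0,-0.02],"twist":0},{"offset":[0,0,-0.06],"twist":0},{"offset":[0,0,-0.08],"twist":0},{"offset":[-0.07,-0.039,0],"twist":0},{"offset":[-0.07,-0.039,0],"twist":0},{"offset":[-0.074,-0.040,0],"twist":0},{"offset":[0,0,0],"twist":0},{"offset":[0,0,0],"twist":0}]'
python3 - <<'E'
from h import *
np.set_printoptions(precision=4,suppress=True)
s=sense();print(s['tcp_pos'],s['ft_force'])
c=calibration('wrist');im=capture('wrist')
a=im[60:310,130:430];b=capture('scene')[150:250,210:370]
cv2.imwrite('pics/k1.png',np.hstack([cv2.resize(a,(396,330),interpolation=2),cv2.resize(b,(400,330),interpolation=2)]))
np.save('kc.npy',np.array([c],dtype=object));cv2.imwrite('pics/kw.png',im)
for b in blobs(im,190,(130,60,430,310),60):print(b,onz(c,[b[0]],.054)[0],onz(c,[b[0]],.058)[0])
E
```

```text
clock: 5.7
tcp_pos: [0.5123, 0.0498, 0.1273]
orientation: [180.0, -0.0, 90.0]
ft_force: [-0.5, -0.1, 0.3]
width: -0.0
[0.5123 0.0498 0.1273] [-0.49   -0.0992  0.2816]
([276.5, 64.6], [273, 60, 8, 10, 65]) [0.5068 0.1635 0.054 ] [0.5069 0.1628 0.058 ]
([409.5, 61.7], [397, 60, 31, 6, 117]) [0.5915 0.1655 0.054 ] [0.5899 0.1647 0.058 ]
([417.3, 83.2], [402, 74, 28, 18, 320]) [0.5982 0.1528 0.054 ] [0.5965 0.1524 0.058 ]
([417.8, 105.8], [406, 99, 24, 14, 183]) [0.6003 0.139  0.054 ] [0.5986 0.1388 0.058 ]
([356.3, 112.5], [344, 100, 26, 26, 539]) [0.5596 0.1346 0.054 ] [0.5587 0.1345 0.058 ]
([420.0, 128.6], [410, 123, 20, 12, 143]) [0.6038 0.1244 0.054 ] [0.602  0.1245 0.058 ]
([157.0, 248.0], [130, 128, 80, 182, 7589]) [0.4135 0.0364 0.054 ] [0.4154 0.0382 0.058 ]
([421.9, 150.6], [414, 146, 16, 10, 105]) [0.6071 0.1098 0.054 ] [0.6053 0.1101 0.058 ]
([257.5, 172.1], [248, 162, 20, 21, 337]) [0.4927 0.0948 0.054 ] [0.4931 0.0954 0.058 ]
([371.4, 175.7], [360, 164, 24, 24, 452]) [0.5735 0.0922 0.054 ] [0.5723 0.0929 0.058 ]
([281.1, 234.5], [267, 215, 29, 40, 700]) [0.5092 0.0475 0.054 ] [0.5092 0.0491 0.058 ]
([384.4, 231.7], [374, 221, 22, 22, 376]) [0.5872 0.0496 0.054 ] [0.5857 0.0512 0.058 ]
([389.5, 283.0], [379, 274, 22, 19, 319]) [0.596  0.0055 0.054 ] [0.5944 0.0079 0.058 ]
```

View pics/k1.png

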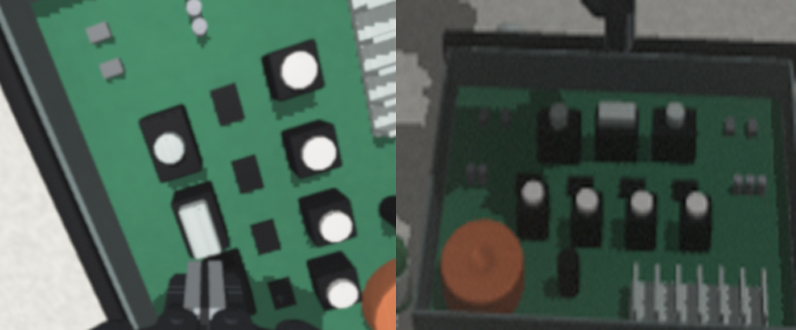

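The cap is now level with the other three: it lies at the home-height plane with 44.6 mm spacing to its neighbour. The key is visible and intact, its centre at about (0.510, 0.049). Next I'll press it.

```bash
python3 -m pendant '[{"offset":[0,-0.005,0.04],"twist":0},{"offset":[0,0,0.04],"twist":0},{"offset":[0,0,0.03],"twist":0},{"offset":[0,0,0.018],"twist":0},{"offset":[0,0,0],"twist":0},{"offset":[0,0,0],"twist":0},{"offset":[0,0,0],"twist":0}]'
```

```text
clock: 6.68
tcp_pos: [0.5104, 0.0496, 0.0768]
orientation: [179.9, -0.0, 90.0]
ft_force: [-0.0, 0.2, -0.6]
width: -0.0001
```

```bash
python3 -m pendant '[{"offset":[0,0,0.005],"twist":0},{"offset":[0,0,0.005],"twist":0},{"offset":[0,0,0.005],"twist":0},{"offset":[0,0,0.005],"twist":0},{"offset":[0,0,0.005],"twist":0},{"offset":[0,0,0],"twist":0}]'
```

```text
clock: 7.42
tcp_pos: [0.5098, 0.0496, 0.0662]
orientation: [-180.0, -0.0, 90.0]
ft_force: [-0.8, 0.2, 3.6]
width: 0.0006
```

```bash
python3 -m pendant '[{"offset":[0,0,0.004],"twist":0},{"offset":[0,0,0.004],"twist":0},{"offset":[0,0,0.003],"twist":0},{"offset":[0,0,0],"twist":0},{"offset":[0,0,0],"twist":0}]'
```

```text
clock: 8.05
tcp_pos: [0.51, 0.0496, 0.0629]
orientation: [-180.0, 0.0, 90.0]
ft_force: [-4.8, -0.2, 13.0]
width: -0.0004
```

The key is at its stop: tip at 52 mm and 13 N, well above the 5 N spring. I'll release, rise clear and check.

```bash
python3 -m pendant '[{"offset":[0,0,-0.015],"twist":0},{"offset":[0,0,-0.05],"twist":0},{"offset":[0,0,-0.1],"twist":0},{"offset":[0,0,-0.12],"twist":0},{"offset":[0,0,-0.1],"twist":0},{"offset":[0,0,0],"twist":0},{"offset":[0,0,0],"twist":0},{"offset":[0,0,0],"twist":0}]'
python3 - <<'E'
from h import *
np.set_printoptions(precision=4,suppress=True)
c=calibration('wrist');im=capture('wrist');sc=capture('scene')
b=sc[130:260,150:450]
cv2.imwrite('pics/f1.png',np.hstack([cv2.resize(im,(400,300)),cv2.resize(b,(400,300),interpolation=2)]))
for b in blobs(im,190,(200,60,400,310),60):print(b,onz(c,[b[0]],.054)[0],onz(c,[b[0]],.058)[0])
d=cv2.absdiff(sc,cv2.imread('pics/scene0.png'));print(sense()['ft_force'])
E
```

```text
clock: 9.05
tcp_pos: [0.5085, 0.0495, 0.2135]
orientation: [-179.8, 0.0, 90.0]
ft_force: [0.2, 0.2, -0.8]
width: 0.0
([385.8, 74.4], [370, 67, 30, 15, 236]) [0.5999 0.1699 0.054 ] [0.5986 0.1693 0.058 ]
([388.2, 92.6], [374, 85, 26, 15, 216]) [0.6037 0.1544 0.054 ] [0.6024 0.1541 0.058 ]
([390.2, 110.3], [378, 103, 22, 15, 184]) [0.6072 0.1389 0.054 ] [0.6058 0.1387 0.058 ]
([339.7, 114.7], [331, 106, 18, 19, 269]) [0.5596 0.1347 0.054 ] [0.5589 0.1347 0.058 ]
([390.3, 125.8], [381, 120, 19, 11, 94]) [0.6088 0.1248 0.054 ] [0.6074 0.1249 0.058 ]
([392.0, 142.1], [385, 138, 15, 9, 72]) [0.6121 0.1096 0.054 ] [0.6106 0.1099 0.058 ]
([269.8, 157.0], [263, 150, 15, 15, 171]) [0.4928 0.0951 0.054 ] [0.493  0.0955 0.058 ]
([351.3, 160.1], [343, 152, 17, 17, 232]) [0.5735 0.0921 0.054 ] [0.5726 0.0926 0.058 ]
([216.8, 260.0], [200, 175, 50, 134, 3385]) [ 0.4322 -0.0176  0.054 ] [ 0.4332 -0.0156  0.058 ]
([286.4, 203.2], [277, 189, 20, 30, 372]) [0.5093 0.0477 0.054 ] [0.5093 0.0488 0.058 ]
([361.6, 201.6], [354, 194, 16, 16, 205]) [0.5872 0.0495 0.054 ] [0.5861 0.0506 0.058 ]
([366.5, 241.0], [359, 234, 16, 15, 185]) [0.5961 0.0054 0.054 ] [0.5949 0.0071 0.058 ]
([303.3, 245.2], [297, 240, 13, 11, 116]) [0.5277 0.0004 0.054 ] [0.5275 0.0022 0.058 ]
([388.6, 306.3], [373, 302, 27, 8, 155]) [ 0.6295 -0.0776  0.054 ] [ 0.6278 -0.0748  0.058 ]
[-0.3318 -0.0638  0.6307]
```

View pics/f1.png

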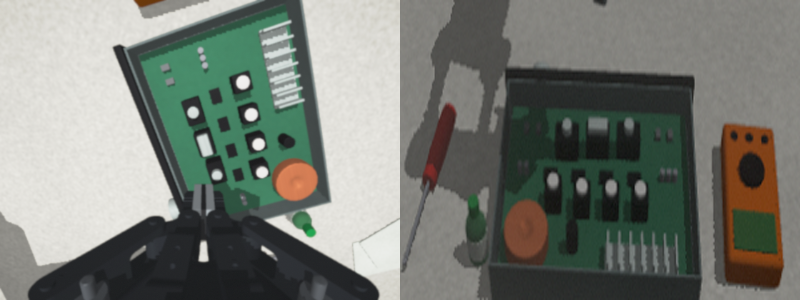

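The final view shows all four caps level, the key back up level with the buttons, and every loose item undisturbed. I'm handing in the job.

```bash
python3 -c "
from rig import *
print(close_job())"
```

```text
the job is handed in; nothing more can be done
None
```

I pushed the tripped breaker fully home, then pressed the wide restart key to its stop and released it. I handed the job in at about 9 s on the robot's clock, well under the 35 s limit.

- **Breaker:** The tripped one was at the +y end of the row, nearest the multimeter. I pushed its cap with the closed fingertips. At the stop the tips stood 54 mm above the bench, and the push rose to about 14 N with no further travel. The next pictures showed the cap level with the other three.
- **Restart key:** The key was in the middle of its row. It stopped with the fingertips 52 mm above the bench at about 13 N, well past its 5 N spring. After I let go, the pictures showed it up again at its earlier position.
- **Everything else:** The arm finished clear of the scene with no significant contact force. By eye, the other breakers, both round buttons and the loose items look undisturbed; I did not measure this.

No check failed. The camera estimates of the key's position differed by 1 to 3 mm, so I aimed near the middle of them. While pressing at each stop there was also a sideways force of about 5 N, which I put down to friction at the fingertips.

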